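Turn the take-up reel to its threading position

TASK

The hand winder's take-up reel must be brought to its threading position: push its yellow spokes one after another, through the opening above the grey cover, until the green tape clip on the reel's rim points straight up the slope at the very top, in line with the white pointer. Push gently with the fingertips without gripping the reel, keep off the green clip, which bends easily, leave the other things on the bench where they stand, and finish clear of the reel.

Things in the scene. Friction and masses are not known exactly. Their poses are not given: they have to be found in the camera images.
- winder: hand winder for component tape, fixed to the bench: blue base plate 170 x 180 x 14 mm, reel on top, leaning back. Origin on the bench surface straight below the reel's centre; x points away from the operator (the way the slope rises), y to the operator's left, z up. At least 40 mm is free behind the spokes in the open part above the cover.
- reel_center (a point): centre of the reel, on its axle in the mid plane of the spokes, 125 mm above the bench; axes as winder. The reel's plane rises toward +x at 0.61 rad (35 deg) from level: up the slope is (0.820, 0, 0.573), the face normal (-0.573, 0, 0.820). A fixed nut on the axle, radius 16 mm, ends 35 mm in front of this point.
- reel (a joint): turn of the reel, rad: 0 (or a whole turn, 6.283) when the green clip is straight up the slope at the pointer; grows counter-clockwise as seen by the operator, so the clip goes from the top towards winder +y. Turns both ways; stiff bearing (0.12 N m friction), stays where it is left, no spring, no coasting. Starts between 2.2 and 4.08.
- clip_tip (a point): outer end of the green tape clip on the outside of the black rim (rim inner radius 105 mm, outer 120 mm, 16 mm thick). The clip is 16 to 20 mm wide and sticks out to radius 142 mm, where this point is. It turns with the reel and is not to be pushed.
- pointer (a point): fixed point where the clip's outer end lies when the clip is straight up: 142 mm up the slope from the reel's centre. The white pointer, 8 mm wide, begins 10 mm farther up the slope
- nozzle_block: drilled aluminium nozzle block, 32 x 90 x 22 mm, loose bystander; origin under its centre
- vial_red: vial with red cap, 27 mm across, 56 mm high, loose bystander; origin under its centre
- loupe: black eye loupe, 37 mm across, 35 mm high, loose bystander; origin under its centre
- weight_100: brass weight, 22 mm across, 38 mm high, loose bystander; origin under its centre
- tweezers: steel tweezers 126 mm long lying on the bench, loose bystander
- esd_brush: black brush 130 mm long lying on the bench, loose bystander
- cover_edge (a point): middle of the straight upper edge of the fixed grey cover plate (232 mm wide, reaching 105 mm down the slope from the axle, 4 mm thick, parallel to the reel): 34 mm up the slope from the axle and 20 mm in front of the reel's mid plane. The cover hides the reel below this edge; only the part above is open to fingers.
- spokes (a point): five yellow round spokes, 10 mm thick, in the mid plane, from the black hub (radius 22 mm) to the rim's inside (radius 105 mm), 72 deg apart; the clip sits midway between two: spokes at joint value + 36, 108, 180, 252, 324 deg, counted from the top in the joint's sense. Origin at the reel's centre, x toward the clip, z along the face normal
- vial_white: vial with white cap, 25 mm across, 51 mm high, loose bystander; origin under its centre

How it is judged:
By the outcome, as a careful person would: the job done as asked, in the order asked, and still so for the second after the job is handed in, with the robot touching nothing.
It also fails if it takes over 67 s, if anything falls off the work surface, if the arm or the gripper's body presses on something with over 40 N, if the wrist force passes 120 N, or if a joint passes its speed limit or range.

ROBOT

A 6-joint arm with a two-finger parallel gripper is mounted at the origin on the work surface; the furniture and walls round the work are solid. World frame = base frame: x ahead of the robot, y to its left, z up, the work surface at z = 0. Lengths are in mm, angles in rad, forces in N, time in s.
With the tool pointing down it reaches from about 250 to 800 mm from the base axis. Payload 3.9 kg.
Tool frame: the origin (TCP) lies midway between the tips of the shut fingers; the grasp point (between the pads) lies 19 mm behind it (hold_point_z is the distance from the TCP to the grasp point, in mm); y points along the fingers, x is the direction in which the jaws open and shut, and the axes are right-handed (so a half turn about y gives the same grasp; the last joint's range is limited). The gripper opens to 85 mm and grips with 20 to 120 N. Pads are 22 mm wide; open, the fingers measure 114 mm over their backs; the gripper's body (76 mm by 85 mm) begins 54 mm behind the grasp point. The pads swing forward as they close: fully open they stand 13 mm farther back than shut.
Start: joints at [-1.328, 0.26, -0.138, 1.173, 0, 1.571], TCP at [126.217, -509.592, 231.304] pointing down, gripper open.
Joint ranges: [-2.78, 2.78], [-0.83, 1.72], [-1.28, 1.37], [-1.9, 2.12], [-1.57, 1.48], [-3.14, 3.14]. Speed limits (rad/s): [2.57, 2.57, 3.14, 3.14, 3.14, 3.14].

INTERFACE

Orientations are given as [roll, pitch, yaw] about the fixed x, y, z axes, in that order (R = Rz(yaw) Ry(pitch) Rx(roll)).
In Python, from bench import state, read_camera, camera_info, close_job, boxes_of, hold_point_z gives the robot as it stands.
- The arm moves only by the shell command python3 -m inch 'ROWS' [OPENING] [FORCE]. ROWS is JSON, a list of rows, each a list of 2 entries, a list of its own where there are three numbers: the shift along the tool's x, y, z in m, then the turn, a rotation vector about the tool's x, y, z in rad. In form: [[[tx, ty, tz], [wx, wy, wz]], ...]. A call has 1 to 12 rows; each row shifts and turns the pose as measured when the row begins, along the tool's axes as they then stand; what a row does not reach is not made up. A row lasts 1/10 s, in which the tool goes at most 50 mm and 8.59 degrees, less where a joint would pass 70% of its speed; a pose out of reach is approached as far as the arm can. A call is refused whole if a number of a shift passes 0.05 or a number of a turn 0.15, either way. A call with a gripper value outside its range is refused whole. OPENING is the finger opening in m, from 0 to 0.0854, set as the call begins (- or left out, the last holds). The fingers move at their own pace and stop on an object; FORCE is the grip in N (left out, the last holds). Time passes only in rows, so rows that do not move let the fingers close. It gives the time, the measured TCP pose, the force and the opening at its end, in the units of the state.
- state(): the state, without advancing time (a new reading comes with each control period).
- read_camera(name): name is "scene" or "top" or "wrist"; returns the picture (400x640x3 uint8, red, green, blue); there is no depth.
- camera_info(name): a dict with "vfov" (degrees; the focal length in pixels is half the picture's height over the tangent of half this angle, whatever the lens; pixels are square), "cx", "cy" (the principal point, pixels), "camera_from_world" (4x4, takes a point from world to camera coordinates). Camera axes: x right, y down, z forward; pixel columns grow to the right and rows downward; lengths in mm; the calibration is good to about 2 mm. The wrist camera is an equidistant fisheye: a pixel r from the principal point sees the ray r / f radians off the axis. A picture is of the moment at which its call begins: read the wrist's pose just before it. camera_info takes no time and is no camera call; for the wrist camera it gives the pose at the moment of the call.
- close_job(): hands the job in, once; it reports no verdict.
Trained networks look in the newest picture that a camera, given by its name, has taken for a name from the list of things; names that differ only in an ending like _2 or _b are one class to them, and where a whole thing is asked for, a point or a joint stands for the part that bears it (a point fixed in the world has none). Each returns a list of dicts, best first, with "confidence" (0 to 1); they miss things now and then, are a little off and sometimes report something else, mostly with a low value. They report only what shows in the picture. A call takes as long as a camera call.
- boxes_of(label, camera): "location" ([row, column] in pixels, amid what is visible of it).
The state is a dict: "time": time; "q": joint angles; "joint_velocities": joint speeds; "joint_torque": joint torques, N m; "tool_pos": TCP position; "ee_rot": TCP orientation; "force": force on the tool from outside, world axes, zero at the start; "ft_torque": the same for the moment, N m; "opening": finger opening in mm.
Only numpy, scipy, OpenCV 4.12 (cv2) and the standard library are available. Lean on these libraries where they do the work, as an engineer would, in place of code of your own. Each camera call takes 0.05 s, during which the arm holds its last target.

## Working session

There is one attempt and no reset: what is moved stays moved. The work goes in short steps, Python scripts to look and compute and a shell command to move; the robot and the scene stay as the last step left them, time stands still between calls to the robot, and variables do not carry over. Pictures are saved under pics/ and viewed, and the job is handed in when it is done.

```bash
ls; mkdir -p pics; python3 - <<'E'
from bench import *
import cv2
s=state();print(s)
for n in("scene","top","wrist"):
    im=read_camera(n);cv2.imwrite(f"pics/{n}0.png",im[:,:,::-1]);i=camera_info(n);print(n,i)
for l in("reel_center","cover_edge","pointer","clip_tip","winder","reel"):
  for c in("scene","top"):
    print(l,c,boxes_of(l,c)[:2])
E
```

```text
pics
{'time': 0.0, 'q': array([-1.32803185e+00,  2.60674060e-01, -1.39402073e-01,  1.17268134e+00,
        2.62683524e-05,  1.57079890e+00]), 'joint_velocities': array([ 0.00126789, -0.00112695,  0.00019836, -0.00070381,  0.00084853,
        0.00077231]), 'joint_torque': array([ 2.33029486e-04, -4.05677497e+01,  2.53921831e+01,  1.89133279e-02,
       -1.79881140e-04, -2.18180290e-06]), 'tool_pos': array([ 126.04548361, -508.93383338,  230.45762896]), 'ee_rot': array([-1.57077006,  0.00196114, -1.32803443]), 'force': array([-0.48070143,  0.71803786,  0.64986779]), 'ft_torque': array([-0.00743025, -0.00305191, -0.0238173 ]), 'opening': 85.47951485981474}
scene {'vfov': 43.72139152618128, 'cx': 315.9910971997838, 'cy': 202.8670270145958, 'camera_from_world': array([[ 5.52486759e-01, -8.33465713e-01, -9.65852491e-03,
        -2.34154205e+02],
       [-5.68041180e-01, -3.68011828e-01, -7.36136205e-01,
         3.91422651e+02],
       [ 6.09989835e-01,  4.12191946e-01, -6.76764509e-01,
         9.83315461e+02],
       [ 0.00000000e+00,  0.00000000e+00,  0.00000000e+00,
         1.00000000
[... 1026 characters left out ...]
ce': 0.85}]
cover_edge scene [{'location': [191.3, 279.3], 'confidence': 0.91}]
cover_edge top [{'location': [178.3, 254.6], 'confidence': 0.94}, {'location': [161.6, 235.3], 'confidence': 0.51}]
pointer scene [{'location': [191.5, 277.9], 'confidence': 0.93}]
pointer top [{'location': [179.6, 257.5], 'confidence': 0.8}]
clip_tip scene []
clip_tip top [{'location': [156.6, 239.2], 'confidence': 0.7}]
winder scene [{'location': [188.4, 283.4], 'confidence': 0.92}]
winder top [{'location': [179.5, 254.5], 'confidence': 0.81}]
reel scene [{'location': [207.6, 270.8], 'confidence': 0.57}, {'location': [190.8, 280.0], 'confidence': 0.48}]
reel top [{'location': [159.1, 233.2], 'confidence': 0.6}]
```

View pics/scene0.png

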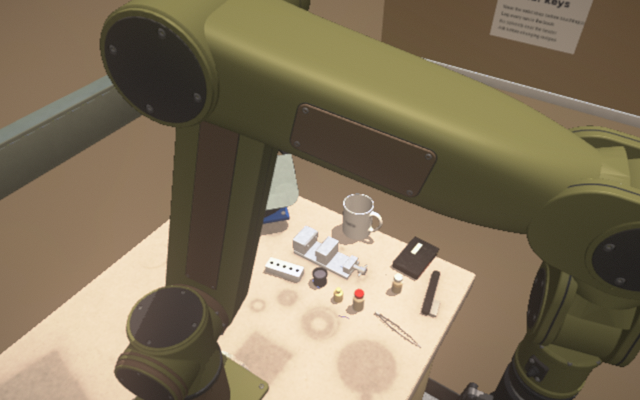

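View pics/top0.png

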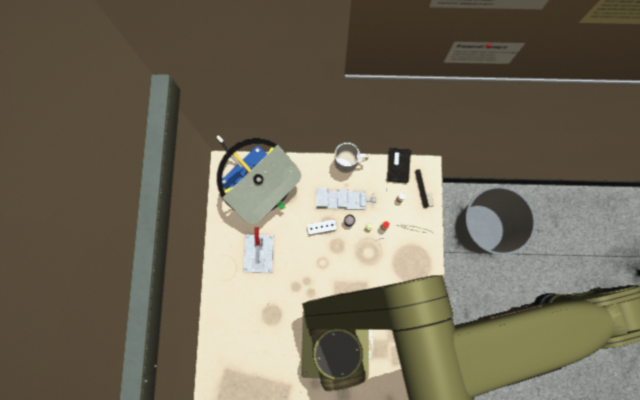

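```bash
python3 - <<'E'
import cv2
a=cv2.imread('pics/scene0.png')[90:310,170:390];b=cv2.imread('pics/top0.png')[90:270,150:360]
cv2.imwrite('pics/sc_crop.png',cv2.resize(a,(600,600),interpolation=2));cv2.imwrite('pics/top_crop.png',cv2.resize(b,(700,600),interpolation=2))
E
```

```text
(no output)
```

View pics/sc_crop.png

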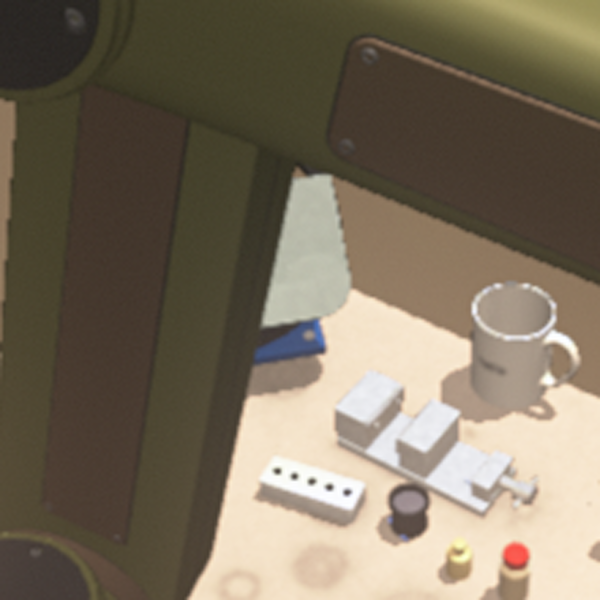

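View pics/top_crop.png

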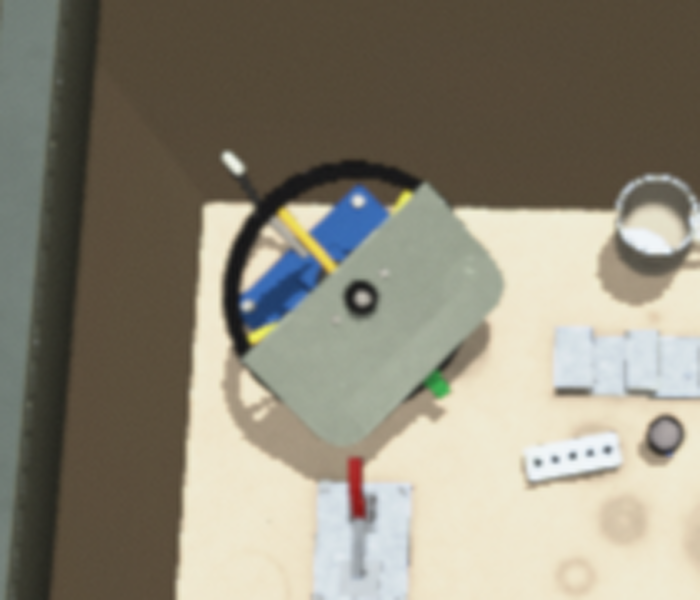

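```bash
cat > h.py <<'E'
import numpy as np
from bench import *
from scipy.spatial.transform import Rotation as R
from scipy.optimize import least_squares
U=np.array([.819,0,.5736]);N=np.array([-.5736,0,.819]);L=np.array([0,1.,0])
def proj(name,P,info=None):
    i=info or camera_info(name);f=200/np.tan(np.radians(i['vfov']/2))
    P=np.atleast_2d(P);C=P@i['camera_from_world'][:3,:3].T+i['camera_from_world'][:3,3]
    if name=='wrist':
        rr=np.linalg.norm(C[:,:2],axis=1);th=np.arctan2(rr,C[:,2]);k=f*th/rr
        return np.c_[i['cx']+k*C[:,0],i['cy']+k*C[:,1]]
    return np.c_[i['cx']+f*C[:,0]/C[:,2],i['cy']+f*C[:,1]/C[:,2]]
def loc(u,l,n): # winder frame
    return np.array([0,0,125])+u*U+l*L+n*N
def w(P,pose): 
    x,y,a=pose;return R.from_euler('z',a).apply(np.atleast_2d(P))+[x,y,0]
def polar(r,th,n=0): return loc(r*np.cos(th),r*np.sin(th),n)
def tcp(): 
    s=state();return np.array(s['tool_pos']),R.from_euler('xyz',s['ee_rot'])
E
python3 - <<'E'
from h import *
feats=[((0,0,35),(361,298)),((34,116,20),(243,357)),((34,-116,20),(428,183)),((105,0,0),(280,207)),((22,0,0),(340,275))]
feats=feats[:3]
P=np.array([loc(*f[0]) for f in feats]);px=np.array([f[1] for f in feats])*0.3+[150,90]
i=camera_info('top')
r=least_squares(lambda p:(proj('top',w(P,p),i)-px).ravel(),[500,200,.7]);print(r.x,r.fun)
p=r.x
for a in [(152,0,0),(142,0,0)]: print(a,(proj('top',w(loc(*a),p),i)-[150,90])/.3)
clip=np.array([438,384])*.3+[150,90]
for th in np.arange(2.2,4.1,.1): print(round(th,2),(proj('top',w(polar(135,th),p),i)-[150,90])/.3)
print(w(loc(0,0,0),p),w(loc(80,0,0),p))
E
```

```text
[492.97751721 252.31145827   0.80323581] [ 0.84564722  0.1662339  -0.8929002   0.25912149  0.05784386 -0.45533125]
(152, 0, 0) [[243.2336391  170.21851935]]
(142, 0, 0) [[250.73056708 178.43935349]]
2.2 [[321.26743475 429.88837353]]
2.3 [[335.10940259 430.95849002]]
2.4 [[349.02440511 430.64174932]]
2.5 [[362.88071371 428.95552943]]
2.6 [[376.54981233 425.92892164]]
2.7 [[389.9072669  421.60201266]]
2.8 [[402.8334837 416.0251537]]
2.9 [[415.21436816 409.25823166]]
3.0 [[426.94189714 401.36995406]]
3.1 [[437.91461865 392.43715549]]
3.2 [[448.03809311 382.54413005]]
3.3 [[457.22529012 371.78199087]]
3.4 [[465.39695356 360.2480549 ]]
3.5 [[472.48194682 348.04524867]]
3.6 [[478.41758819 335.28152815]]
3.7 [[483.14998447 322.06930435]]
3.8 [[486.63436864 308.52486444]]
3.9 [[488.83544498 294.76777736]]
4.0 [[489.72774228 280.92027196]]
[[492.97751721 252.31145827 125.        ]] [[538.47341528 299.46009197 170.888     ]]
```

```bash
cat >> h.py <<'E'
POSE=[493,252.3,.8032]
TILT=.3
def Rt():
    a=POSE[2]; B=R.from_euler('z',a).as_matrix()
    y=B@np.array([np.sin(TILT),0,-np.cos(TILT)]); x=B@np.array([0,-1.,0]); z=np.cross(x,y)
    return R.from_matrix(np.c_[x,y,z])
def target(u,l,back=0,depth=15): # TCP 'depth' beyond mid plane along finger, then back off
    y=Rt().as_matrix()[:,1]
    return w(loc(u,l,0),POSE)[0]+y*(depth-back)
def to(T,Rgoal=None):
    p,r=tcp(); Rg=Rgoal or Rt()
    return np.round(r.inv().apply(T-p)/1000,4),np.round((r.inv()*Rg).as_rotvec(),3)
def where():
    p,r=tcp(); y=r.as_matrix()[:,1]; q=R.from_euler('z',-POSE[2]).apply(p-[POSE[0],POSE[1],0])-[0,0,125]
    yl=R.from_euler('z',-POSE[2]).apply(y); n=q@N; t=-n/(yl@N); m=q+t*yl
    return dict(u=round(m@U,1),l=round(m@L,1),n_tip=round(n,1),depth=round(-t,1))
E
python3 - <<'E'
from h import *
p,r=tcp();print(r.as_matrix().round(2));print(target(61,45,120),to(target(61,45,120)),where())
E
python3 -m inch '[[[0,-0.03,0],[0,-0.14,0]],[[0,-0.03,0],[0,-0.14,0]],[[0,-0.03,0],[0,-0.14,0]],[[0,-0.03,0],[0,-0.14,0]]]' 0
```

```text
[[ 0.24  0.    0.97]
 [-0.97 -0.    0.24]
 [ 0.   -1.    0.  ]]
[473.76351987 297.16957984 260.29993136] (array([-0.6996, -0.029 ,  0.5313]), array([ 0.292, -0.556,  0.084])) {'u': np.float64(-980.2), 'l': np.float64(-265.2), 'n_tip': np.float64(547.7), 'depth': np.float64(-668.7)}
time: 1.15
tool_pos: [125.4, -506.2, 349.8]
ee_rot: [-1.564, 0.01, -0.747]
force: [-0.8, -0.5, -0.2]
opening: 28.2
```

```bash
python3 - <<'E'
from h import *
print(to(target(61,45,130)))
E
python3 -m inch '[[[-0.025,0,0.03],[0,0,0]],[[-0.032,0,0.026],[0,0,0]],[[-0.036,0,0.026],[0,0,0]],[[-0.036,0,0.026],[0,0,0]],[[-0.036,0,0.026],[0,0,0]],[[-0.036,0,0.026],[0,0,0]],[[-0.036,0,0.026],[0,0,0]],[[-0.036,0,0.026],[0,0,0]],[[-0.036,0,0.026],[0,0,0]],[[-0.036,0,0.026],[0,0,0]],[[-0.036,0,0.026],[0,0,0]],[[-0.036,0,0.026],[0,0,0]]]'
python3 - <<'E'
from h import *
print(to(target(61,45,130)))
E
```

```text
(array([-0.2892,  0.0884,  0.8228]), array([ 0.293,  0.019, -0.013]))
time: 2.35
tool_pos: [49.4, -35.1, 353.4]
ee_rot: [-1.571, -0.009, -0.754]
force: [0.1, 0.4, -0.8]
opening: -0.2
(array([0.0812, 0.0843, 0.5297]), array([0.3  , 0.015, 0.007]))
```

```bash
python3 - <<'E'
from h import *
print(state()['q'].round(2))
E
python3 -m inch '[[[0.008,0,0.045],[0,0,0]],[[0.008,0,0.045],[0,0,0]],[[0.008,0,0.045],[0,0,0]],[[0.008,0,0.045],[0,0,0]],[[0.008,0,0.045],[0,0,0]]]'
python3 - <<'E'
from h import *
print(state()['q'].round(2))
print(to(target(61,45,130)))
E
```

```text
[-0.61 -0.6  -0.47  1.68 -0.    1.71]
time: 2.85
tool_pos: [166.2, 39.7, 355.7]
ee_rot: [-1.567, -0.017, -0.752]
force: [0.5, -1.5, 0.9]
opening: -0.0
[ 0.26 -0.4  -0.41  1.55 -0.01  2.58]
(array([0.0474, 0.0881, 0.3949]), array([0.296, 0.018, 0.014]))
```

```bash
python3 -m inch '[[[0.006,0,0.045],[0,0,0]],[[0.006,0,0.045],[0,0,0]],[[0.006,0,0.045],[0,0,0]],[[0.006,0,0.045],[0,0,0]],[[0.006,0,0.045],[0.1,0,0]],[[0.006,0,0.045],[0.1,0,0]],[[0.006,0.01,0.035],[0.1,0,0]]]'
python3 - <<'E'
from h import *
import cv2
print(state()['q'].round(2))
print(to(target(61,45,130)),where())
im=read_camera('wrist');cv2.imwrite("pics/w1.png",im[:,:,::-1])
im=read_camera('top');cv2.imwrite("pics/t1.png",cv2.resize(im[90:270,150:360,::-1],(700,600),interpolation=2))
E
```

```text
time: 3.55
tool_pos: [414.7, 251.6, 360.1]
ee_rot: [-1.256, -0.019, -0.736]
force: [0.2, 0.2, 0.2]
opening: -0.0
[ 0.49 -0.07 -0.23  1.1   0.09  2.8 ]
(array([0.0114, 0.1078, 0.0389]), array([-0.015,  0.036,  0.009])) {'u': np.float64(21.8), 'l': np.float64(53.9), 'n_tip': np.float64(224.0), 'depth': np.float64(-234.1)}
```

View pics/w1.png

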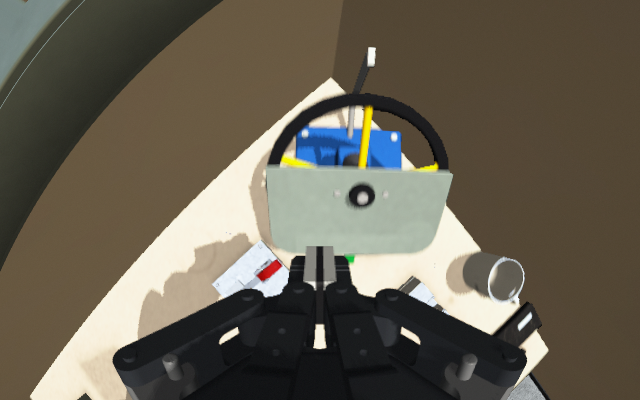

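View pics/t1.png

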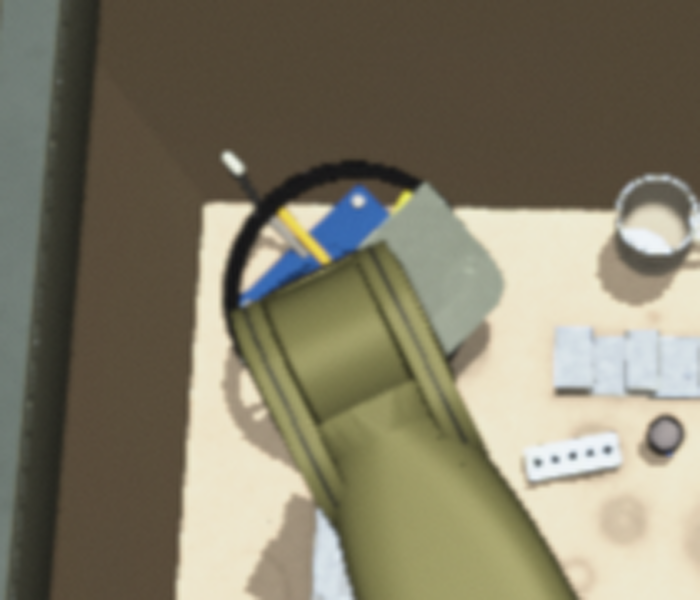

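```bash
cat >> h.py <<'E'
def drawpred(im,q,fn,name='wrist'):
    import cv2
    im=im[:,:,::-1].copy();i=camera_info(name)
    for k,c in[(0,(0,255,0))]+[(d,(0,0,255)) for d in(36,108,180,252,324)]:
        th=q+np.radians(k); rs=(122,142) if k==0 else (30,104)
        if k and (30+70)*np.cos(th)<40: continue
        pts=proj(name,w([polar(r,th) for r in np.linspace(*rs,8)],POSE),i)
        for x in pts: cv2.circle(im,(int(round(x[0])),int(round(x[1]))),1,c,-1)
    cv2.imwrite(fn,im)
E
python3 - <<'E'
from h import *
import cv2
it,iw=camera_info('top'),camera_info('wrist')
P=np.array([loc(*f) for f in[(0,0,35),(34,116,20),(34,-116,20)]])
pt=np.array([(361,298),(243,357),(428,183)])*.3+[150,90]
pw=np.array([(361,195),(267,166),(452,175)])
def f(p): return np.r_[(proj('top',w(P,p),it)-pt).ravel(),(proj('wrist',w(P,p),iw)-pw).ravel()]
r=least_squares(f,[493,252,.8]);print(r.x,r.fun.round(1))
r2=least_squares(lambda p:f(p)[6:],[493,252,.8]);print(r2.x,r2.fun.round(1))
for p in(r.x,r2.x):
  for th in(-.05,0,.05): print(th,proj('wrist',w([polar(104,th),polar(40,th)],p),iw).round(1).tolist())
  print(proj('wrist',w([loc(152,0,0)],p),iw))
im=read_camera('wrist');cv2.imwrite("pics/w1c.png",cv2.resize(im[30:270,240:480,::-1],(600,600),interpolation=2))
E
```

```text
[492.99124637 256.66911476   0.79767507] [-0.6  0.2 -2.5  0.  -1.2 -0.4  1.3  4.3 -2.3 -1.7  2.6 -1.5]
[492.93674024 257.39176448   0.79687424] [ 0.9  3.8 -2.7 -2.2  2.2 -1.9]
-0.05 [[372.8, 105.8], [364.4, 156.0]]
0 [[368.3, 105.4], [362.7, 155.9]]
0.05 [[363.8, 105.2], [361.1, 155.9]]
[[372.40692716  64.02738843]]
-0.05 [[372.4, 105.4], [363.9, 155.6]]
0 [[367.9, 105.0], [362.3, 155.5]]
0.05 [[363.4, 104.8], [360.7, 155.4]]
[[371.99582896  63.60667472]]
```

View pics/w1c.png

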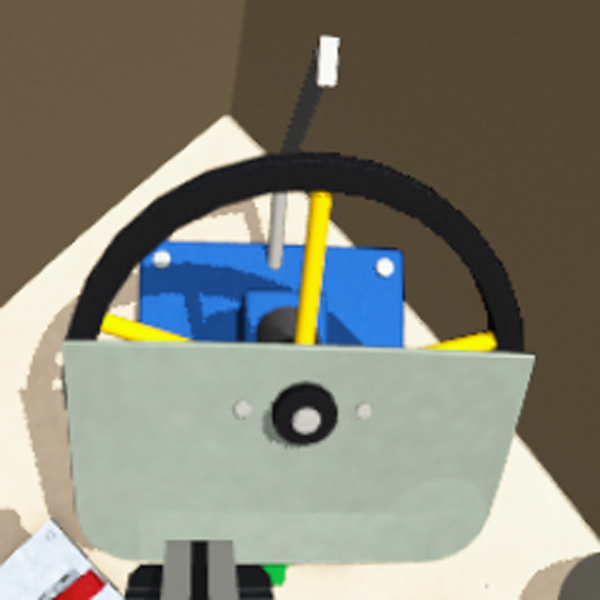

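```bash
python3 - <<'E'
from h import *
it,iw=camera_info('top'),camera_info('wrist')
P=np.array([loc(*f) for f in[(0,0,35),(34,116,20),(34,-116,20),(152,0,0)]])
pt=np.array([(361,298),(243,357),(428,183),(239,172)])*.3+[150,90]
pw=np.array([(362.4,197.6),(266,166),(453,171.6),(370.2,64.4)])
def f(p): return np.r_[1.5*(proj('top',w(P,p),it)-pt).ravel(),(proj('wrist',w(P,p),iw)-pw).ravel()]
r=least_squares(f,[493,252,.8]);print(r.x,r.fun.round(1))
p=r.x
for th in(-.05,0,.05): print(th,proj('wrist',w([polar(104,th),polar(40,th)],p),iw).round(1).tolist())
E
```

```text
[491.43795864 254.66622208   0.81572309] [ 0.1  0.9 -2.2  1.7 -1.7 -0.4  0.1  0.5  1.   1.4 -1.  -0.2  2.1 -0.1
  1.  -0.9]
-0.05 [[372.3, 105.4], [364.6, 155.7]]
0 [[367.8, 105.0], [363.0, 155.6]]
0.05 [[363.2, 104.9], [361.3, 155.5]]
```

```bash
sed -i 's/^POSE=.*/POSE=[491.5,254.7,.811]/' h.py; python3 - <<'E'
from h import *
print(to(target(61,45,70)),to(target(61,45,0)),where())
E
```

```text
(array([0.0083, 0.167 , 0.0441]), array([-0.008,  0.027,  0.011])) (array([0.0075, 0.237 , 0.0435]), array([-0.008,  0.027,  0.011])) {'u': np.float64(15.0), 'l': np.float64(51.3), 'n_tip': np.float64(224.9), 'depth': np.float64(-235.7)}
```

```bash
python3 -m inch '[[[0.002,0.04,0.012],[-0.008,0.027,0.011]],[[0.002,0.04,0.012],[0,0,0]],[[0.002,0.04,0.01],[0,0,0]],[[0.002,0.04,0.01],[0,0,0]],[[0,0.005,0],[0,0,0]]]'
python3 - <<'E'
from h import *
import cv2
print(to(target(61,45,0)),where(),state()['q'].round(2))
im=read_camera('wrist');drawpred(im,3.14,"pics/w2.png")
E
```

```text
time: 4.2
tool_pos: [480.8, 309.0, 214.6]
ee_rot: [-1.271, -0.002, -0.762]
force: [-0.3, 0.2, 0.0]
opening: -0.1
(array([-0.    ,  0.0724,  0.001 ]), array([ 0.   , -0.002,  0.002])) {'u': np.float64(59.9), 'l': np.float64(45.0), 'n_tip': np.float64(55.0), 'depth': np.float64(-57.8)} [ 0.53  0.15 -0.39  0.75  0.08  2.87]
```

View pics/w2.png

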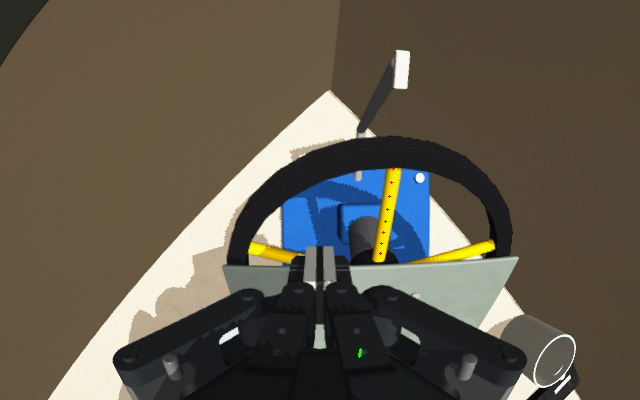

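```bash
python3 -m inch '[[[0,0.025,0.0005],[0,0,0]],[[0,0.02,0],[0,0,0]],[[0,0.015,0],[0,0,0]],[[0,0.012,0],[0,0,0]]]'
python3 - <<'E'
from h import *
import cv2
p,r=tcp()
print(where(),state()['q'].round(2))
im=read_camera('wrist');drawpred(im,3.14,"pics/w3.png")
c=target(0,0,0)
for phi in np.radians([36,20,0,-15,-30,-45]):
    rr=75; print(np.degrees(phi).round(),r.inv().apply(target(rr*np.cos(phi),rr*np.sin(phi))-p).round(1))
E
```

```text
time: 4.65
tool_pos: [497.3, 324.6, 154.2]
ee_rot: [-1.264, -0.005, -0.763]
force: [-0.5, -0.8, 0.8]
opening: -0.1
{'u': np.float64(63.8), 'l': np.float64(44.0), 'n_tip': np.float64(-7.4), 'depth': np.float64(7.8)} [ 0.54  0.22 -0.46  0.59  0.08  2.88]
36.0 [-0.2  8.1 -3.1]
20.0 [18.3  5.3  6.3]
0.0 [43.9  4.1 10.6]
-15.0 [63.3  5.   8.2]
-30.0 [81.4  7.3  1.1]
-45.0 [ 97.   11.  -10.2]
```

View pics/w3.png

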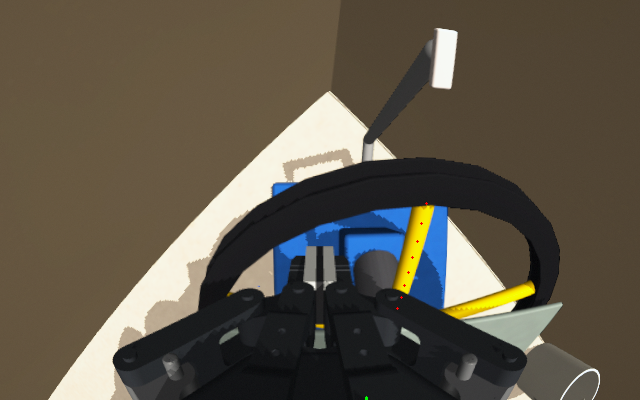

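```bash
python3 -m inch '[[[0.006,0.003,0.002],[0,0,0]],[[0.006,0.003,0.002],[0,0,0]],[[0.006,0.002,0.002],[0,0,0]],[[0.006,0,0.001],[0,0,0]],[[0.006,0,0.001],[0,0,0]]]'
python3 - <<'E'
from h import *
print(where(),state()['q'].round(2))
p,r=tcp()
for phi in np.radians([36,20,0,-15,-30,-45]):
    rr=75; print(np.degrees(phi).round(),r.inv().apply(target(rr*np.cos(phi),rr*np.sin(phi))-p).round(1))
E
```

```text
time: 5.2
tool_pos: [527.7, 310.2, 151.1]
ee_rot: [-1.262, -0.004, -0.763]
force: [-2.4, 1.1, -0.6]
opening: -0.4
{'u': np.float64(73.3), 'l': np.float64(12.1), 'n_tip': np.float64(-16.0), 'depth': np.float64(16.7)} [ 0.48  0.26 -0.42  0.6   0.09  2.83]
36.0 [-32.1   1.9 -12.2]
20.0 [-13.7  -1.   -2.9]
0.0 [12.  -2.2  1.5]
-15.0 [31.4 -1.3 -0.9]
-30.0 [49.5  1.  -8. ]
-45.0 [ 65.    4.6 -19.4]
```

```bash
python3 -m inch '[[[0.006,0,0.001],[0,0,0]],[[0.006,0,0],[0,0,0]],[[0.006,0,0],[0,0,0]],[[0.006,0,-0.001],[0,0,0]],[[0.006,0,-0.001],[0,0,0]],[[0.006,0,-0.002],[0,0,0]],[[0.006,0.001,-0.002],[0,0,0]],[[0.006,0.001,-0.003],[0,0,0]]]'
python3 - <<'E'
from h import *
import cv2
print(where(),state()['q'].round(2))
p,r=tcp()
for phi in np.radians([-30,-45,-50]):
    rr=75; print(np.degrees(phi).round(),r.inv().apply(target(rr*np.cos(phi),rr*np.sin(phi))-p).round(1))
im=read_camera('wrist');drawpred(im,2.5,"pics/w4.png")
E
```

```text
time: 6.0
tool_pos: [559.6, 269.9, 146.8]
ee_rot: [-1.261, -0.001, -0.761]
force: [-0.5, 2.5, -0.3]
opening: -0.0
{'u': np.float64(64.8), 'l': np.float64(-38.9), 'n_tip': np.float64(-15.4), 'depth': np.float64(16.1)} [ 0.39  0.28 -0.39  0.61  0.12  2.73]
-30.0 [-1.4 -1.2  0. ]
-45.0 [ 14.1   2.4 -11.3]
-50.0 [ 18.6   3.8 -15.9]
```

View pics/w4.png

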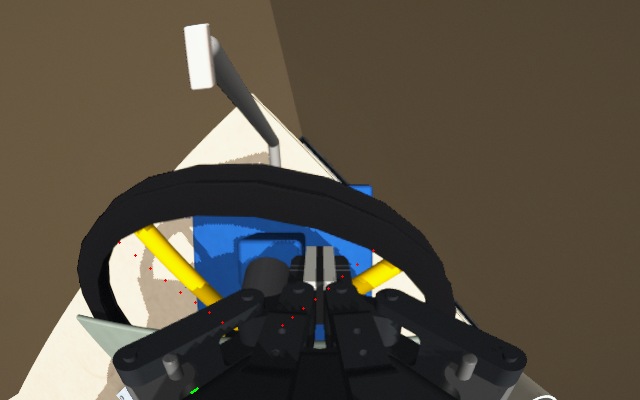

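```bash
python3 -m inch '[[[0.006,0.001,-0.004],[0,0,0]],[[0.005,0.001,-0.004],[0,0,0]],[[0.004,0.001,-0.003],[0,0,0]],[[0.002,0.001,-0.001],[0,0,0]]]'
python3 - <<'E'
from h import *
import cv2
print(where(),state()['q'].round(2),state()['force'].round(1))
im=read_camera('wrist');drawpred(im,2.1,"pics/w5.png")
E
```

```text
time: 6.45
tool_pos: [566.5, 248.0, 139.1]
ee_rot: [-1.26, -0.003, -0.762]
force: [-0.1, 1.0, 1.1]
opening: -0.2
{'u': np.float64(51.2), 'l': np.float64(-58.9), 'n_tip': np.float64(-15.4), 'depth': np.float64(16.1)} [ 0.34  0.29 -0.41  0.59  0.13  2.69] [-0.1  1.   1.1]
```

View pics/w5.png

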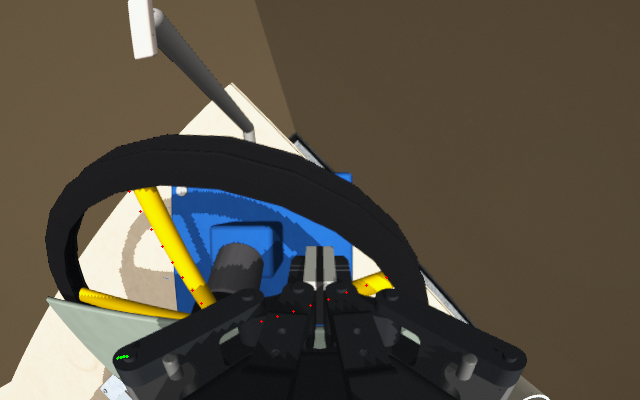

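```bash
python3 -m inch '[[[-0.003,0,0.001],[0,0,0]],[[-0.002,-0.015,0],[0,0,0]],[[0,-0.025,0],[0,0,0]],[[0,-0.025,0],[0,0,0]]]'
python3 - <<'E'
from h import *
import cv2
print(where(),to(target(57,45,50)),to(target(57,45)))
im=read_camera('wrist');drawpred(im,2.05,"pics/w6.png")
E
```

```text
time: 6.9
tool_pos: [547.4, 235.5, 197.8]
ee_rot: [-1.271, -0.004, -0.764]
force: [0.4, 0.7, -0.3]
opening: 0.2
{'u': np.float64(47.2), 'l': np.float64(-54.0), 'n_tip': np.float64(45.5), 'depth': np.float64(-47.8)} (array([-0.0989,  0.0094,  0.0089]), array([ 0.   , -0.003,  0.005])) (array([-0.0991,  0.0594,  0.0089]), array([ 0.   , -0.003,  0.005]))
```

View pics/w6.png

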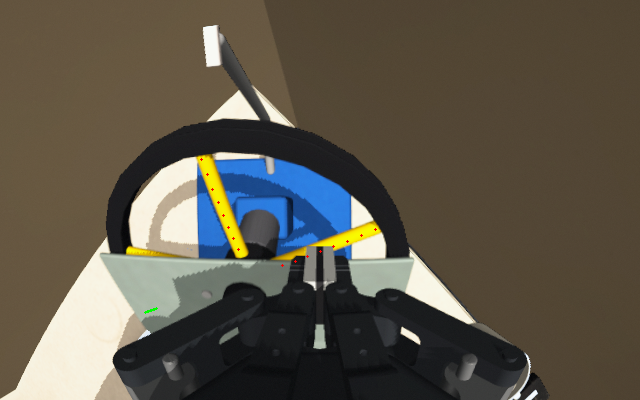

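```bash
python3 -m inch '[[[-0.025,0,0.002],[0,0,0]],[[-0.025,0,0.002],[0,0,0]],[[-0.025,0,0.002],[0,0,0]],[[-0.018,0,0.002],[0,0,0]],[[-0.005,0,0],[0,0,0]]]'
python3 - <<'E'
from h import *
import cv2
print(where(),to(target(57,45,50)),to(target(57,45)))
im=read_camera('wrist');drawpred(im,2.05,"pics/w7.png")
E
```

```text
time: 7.45
tool_pos: [485.4, 310.4, 207.6]
ee_rot: [-1.259, -0.015, -0.77]
force: [-0.3, 0.0, -0.1]
opening: 0.1
{'u': np.float64(62.5), 'l': np.float64(41.9), 'n_tip': np.float64(46.9), 'depth': np.float64(-49.1)} (array([-0.0025,  0.0157, -0.0049]), array([-0.012, -0.005,  0.017])) (array([-0.0033,  0.0657, -0.0055]), array([-0.012, -0.005,  0.017]))
```

View pics/w7.png

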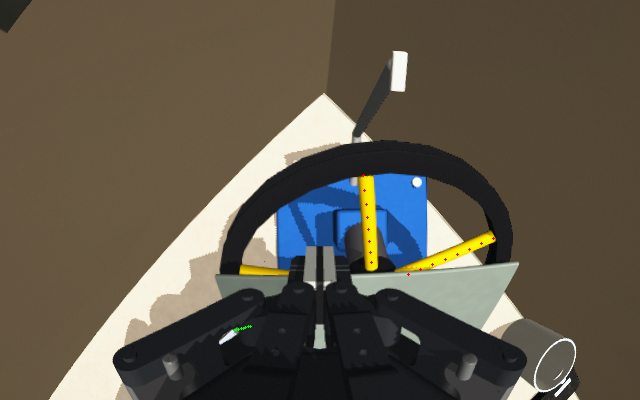

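Predictions still match. Insert again.

```bash
python3 -m inch '[[[-0.003,0.022,-0.004],[-0.01,0,0.015]],[[0,0.022,-0.001],[0,0,0]],[[0,0.015,0],[0,0,0]],[[0,0.008,0],[0,0,0]]]'
python3 - <<'E'
from h import *
print(where(),state()['q'].round(2),state()['force'].round(1))
p,r=tcp()
for phi in np.radians([36,20,0,-15,-30,-45]):
    rr=75; print(np.degrees(phi).round(),r.inv().apply(target(rr*np.cos(phi),rr*np.sin(phi))-p).round(1))
E
```

```text
time: 7.9
tool_pos: [498.0, 322.6, 142.4]
ee_rot: [-1.265, -0.005, -0.767]
force: [-0.7, 0.1, -0.2]
opening: 0.2
{'u': np.float64(59.2), 'l': np.float64(42.2), 'n_tip': np.float64(-16.6), 'depth': np.float64(17.4)} [ 0.53  0.24 -0.48  0.56  0.08  2.88] [-0.7  0.1 -0.2]
36.0 [-2.  -2.8  1.3]
20.0 [16.4 -5.6 10.8]
0.0 [42.1 -6.8 15.2]
-15.0 [61.5 -5.9 12.9]
-30.0 [79.6 -3.5  5.8]
-45.0 [95.2  0.1 -5.5]
```

```bash
python3 -m inch '[[[0.006,-0.002,0.004],[0,0,0]],[[0.006,-0.002,0.004],[0,0,0]],[[0.006,-0.001,0.003],[0,0,0]],[[0.006,0,0.001],[0,0,0]],[[0.006,0,0.001],[0,0,0]],[[0.006,0,0.001],[0,0,0]],[[0.006,0,0],[0,0,0]],[[0.006,0,0],[0,0,0]],[[0.006,0,-0.001],[0,0,0]],[[0.006,0,-0.001],[0,0,0]]]'
python3 - <<'E'
from h import *
print(where(),state()['q'].round(2),state()['force'].round(1))
p,r=tcp()
for phi in np.radians([0,-15,-30,-45]):
    rr=75; print(np.degrees(phi).round(),r.inv().apply(target(rr*np.cos(phi),rr*np.sin(phi))-p).round(1))
E
```

```text
time: 8.9
tool_pos: [551.3, 285.1, 152.2]
ee_rot: [-1.266, -0.002, -0.766]
force: [-1.9, 2.6, -1.2]
opening: 0.1
{'u': np.float64(71.8), 'l': np.float64(-22.4), 'n_tip': np.float64(-14.0), 'depth': np.float64(14.7)} [ 0.42  0.28 -0.39  0.62  0.11  2.77] [-1.9  2.6 -1.2]
0.0 [-22.4  -0.7   2.8]
-15.0 [-3.   0.1  0.5]
-30.0 [15.1  2.4 -6.5]
-45.0 [ 30.7   6.1 -17.8]
```

```bash
python3 -m inch '[[[0.006,0.001,-0.002],[0,0,0]],[[0.006,0.001,-0.002],[0,0,0]],[[0.006,0.001,-0.003],[0,0,0]],[[0.006,0.001,-0.004],[0,0,0]],[[0.005,0.001,-0.004],[0,0,0]],[[0.003,0.001,-0.003],[0,0,0]],[[0.001,0,0],[0,0,0]]]'
python3 - <<'E'
from h import *
import cv2
print(where(),state()['q'].round(2),state()['force'].round(1))
im=read_camera('wrist');drawpred(im,.8,"pics/w8.png")
E
```

```text
time: 9.6
tool_pos: [567.7, 247.9, 141.2]
ee_rot: [-1.262, -0.003, -0.767]
force: [-0.6, 1.5, -0.7]
opening: -0.0
{'u': np.float64(52.6), 'l': np.float64(-59.9), 'n_tip': np.float64(-14.0), 'depth': np.float64(14.7)} [ 0.34  0.29 -0.4   0.6   0.13  2.7 ] [-0.6  1.5 -0.7]
```

View pics/w8.png

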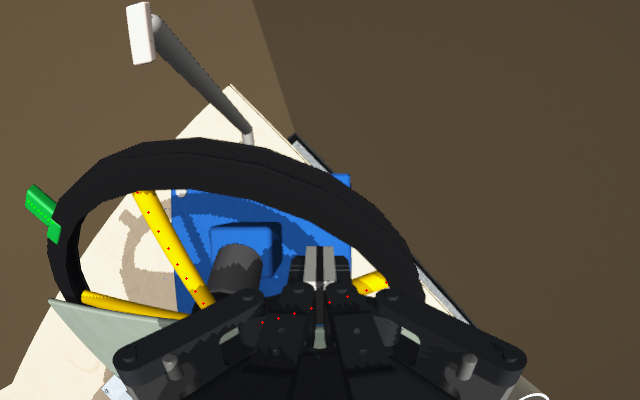

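```bash
python3 -m inch '[[[-0.003,0,0.001],[0,0,0]],[[-0.002,-0.015,0],[0,0,0]],[[0,-0.025,0],[0,0,0]],[[0,-0.025,0],[0,0,0]],[[-0.01,-0.01,0],[0,0,0]],[[-0.025,0,0.001],[0,0,0]],[[-0.025,0,0.001],[0,0,0]],[[-0.022,0,0.001],[0,0,0]],[[-0.01,0,0],[0,0,0]]]'
python3 - <<'E'
from h import *
import cv2
print(where(),to(target(61,40)))
im=read_camera('wrist');drawpred(im,.79,"pics/w9.png")
E
```

```text
time: 10.55
tool_pos: [482.6, 302.5, 215.3]
ee_rot: [-1.264, -0.011, -0.773]
force: [0.2, -0.9, -0.1]
opening: -0.2
{'u': np.float64(57.0), 'l': np.float64(38.6), 'n_tip': np.float64(57.6), 'depth': np.float64(-60.4)} (array([-0.0017,  0.0741,  0.0036]), array([-0.006, -0.009,  0.014]))
```

View pics/w9.png

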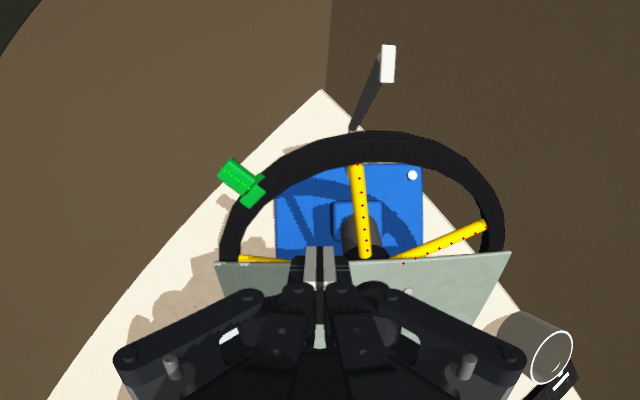

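```bash
python3 -m inch '[[[-0.002,0.022,0.003],[-0.006,-0.009,0.014]],[[0,0.022,0.001],[0,0,0]],[[0,0.02,0],[0,0,0]],[[0,0.01,0],[0,0,0]]]'
python3 - <<'E'
from h import *
import cv2
print(where(),state()['q'].round(2),state()['force'].round(1))
p,r=tcp()
for phi in np.radians([20,0,-15]):
    rr=75; print(np.degrees(phi).round(),r.inv().apply(target(rr*np.cos(phi),rr*np.sin(phi))-p).round(1))
im=read_camera('wrist');drawpred(im,.78,"pics/w10.png")
E
```

```text
time: 11.0
tool_pos: [500.4, 324.4, 145.7]
ee_rot: [-1.266, -0.003, -0.757]
force: [-0.0, -0.7, -1.4]
opening: -0.3
{'u': np.float64(63.2), 'l': np.float64(41.6), 'n_tip': np.float64(-15.6), 'depth': np.float64(16.3)} [ 0.53  0.24 -0.46  0.58  0.08  2.87] [-0.  -0.7 -1.4]
20.0 [16.  -3.5  6.8]
0.0 [41.6 -4.8 11. ]
-15.0 [61.  -4.   8.5]
```

View pics/w10.png

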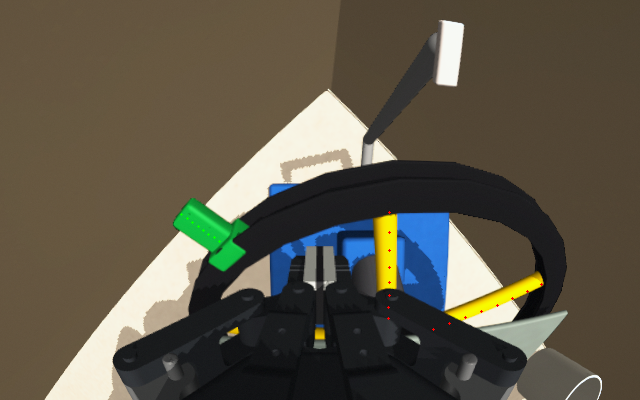

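```bash
python3 -m inch '[[[0.006,-0.002,0.003],[0,0,0]],[[0.006,-0.002,0.003],[0,0,0]],[[0.006,0,0.002],[0,0,0]],[[0.006,0,0.001],[0,0,0]],[[0.006,0,0.001],[0,0,0]],[[0.006,0,0],[0,0,0]],[[0.005,0,0],[0,0,0]],[[0.003,0,0],[0,0,0]],[[0,0,0],[0,0,0]]]'
python3 - <<'E'
from h import *
import cv2
print(where(),state()['q'].round(2),state()['force'].round(1))
im=read_camera('wrist');drawpred(im,.2,"pics/w11.png")
E
```

```text
time: 11.95
tool_pos: [540.6, 297.5, 153.8]
ee_rot: [-1.267, -0.0, -0.758]
force: [-1.7, 1.2, -0.4]
opening: -0.1
{'u': np.float64(73.9), 'l': np.float64(-6.1), 'n_tip': np.float64(-13.6), 'depth': np.float64(14.2)} [ 0.45  0.27 -0.39  0.62  0.11  2.79] [-1.7  1.2 -0.4]
```

View pics/w11.png

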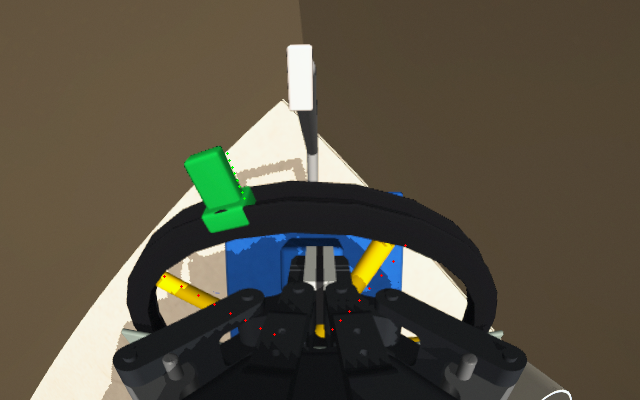

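```bash
python3 -m inch '[[[0.005,0,0],[0,0,0]],[[0.005,0,-0.001],[0,0,0]],[[0.003,0,-0.001],[0,0,0]],[[0,0,0],[0,0,0]]]'
python3 - <<'E'
from h import *
import cv2
print(where(),state()['q'].round(2),state()['force'].round(1))
im=read_camera('wrist');drawpred(im,.1,"pics/w12.png")
E
```

```text
time: 12.4
tool_pos: [549.5, 287.2, 153.7]
ee_rot: [-1.266, -0.001, -0.756]
force: [-0.4, 0.4, 0.1]
opening: -0.0
{'u': np.float64(72.5), 'l': np.float64(-19.7), 'n_tip': np.float64(-12.9), 'depth': np.float64(13.6)} [ 0.42  0.28 -0.38  0.63  0.11  2.77] [-0.4  0.4  0.1]
```

View pics/w12.png

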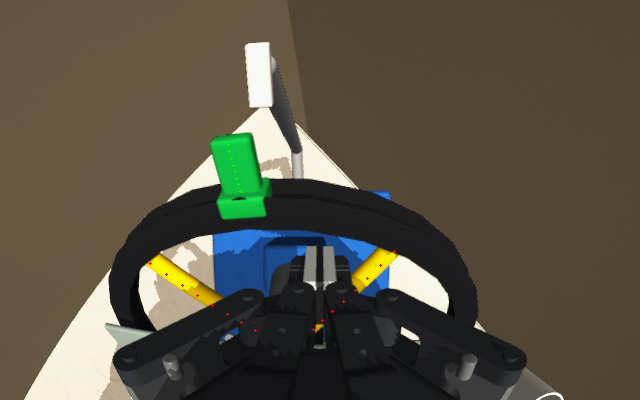

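```bash
python3 -m inch '[[[0.003,0,-0.001],[0,0,0]],[[0.002,0,-0.001],[0,0,0]],[[0,0,0],[0,0,0]]]'
python3 - <<'E'
from h import *
import cv2
print(where(),state()['q'].round(2),state()['force'].round(1))
im=read_camera('wrist');drawpred(im,.0,"pics/w13.png")
cv2.imwrite("pics/w13c.png",cv2.resize(cv2.imread("pics/w13.png")[20:240,130:400],None,fx=2.7,fy=2.7,interpolation=2))
E
```

```text
time: 12.75
tool_pos: [552.2, 282.4, 153.3]
ee_rot: [-1.265, -0.001, -0.756]
force: [-1.1, 1.8, -0.4]
opening: -0.1
{'u': np.float64(70.8), 'l': np.float64(-24.9), 'n_tip': np.float64(-12.3), 'depth': np.float64(12.9)} [ 0.41  0.28 -0.38  0.63  0.12  2.76] [-1.1  1.8 -0.4]
```

View pics/w13c.png

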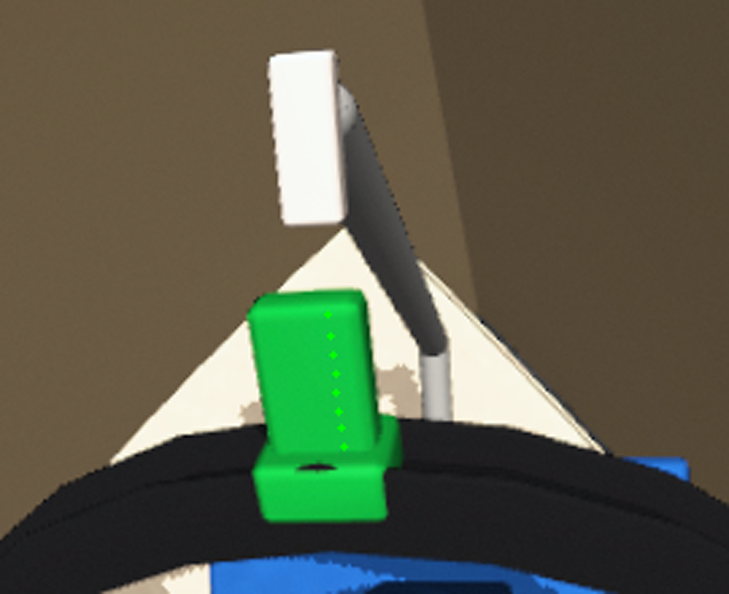

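```bash
python3 -m inch '[[[0.0015,0,-0.0005],[0,0,0]],[[0,0,0],[0,0,0]]]'
python3 - <<'E'
from h import *
import cv2
print(where(),state()['force'].round(1))
im=read_camera('wrist')
cv2.imwrite("pics/w14c.png",cv2.resize(im[20:240,130:400,::-1],None,fx=2.7,fy=2.7,interpolation=2))
E
```

```text
time: 13.0
tool_pos: [553.0, 281.0, 153.3]
ee_rot: [-1.265, -0.001, -0.756]
force: [-0.2, 0.9, -0.2]
opening: 0.0
{'u': np.float64(70.4), 'l': np.float64(-26.5), 'n_tip': np.float64(-12.1), 'depth': np.float64(12.7)} [-0.2  0.9 -0.2]
```

View pics/w14c.png

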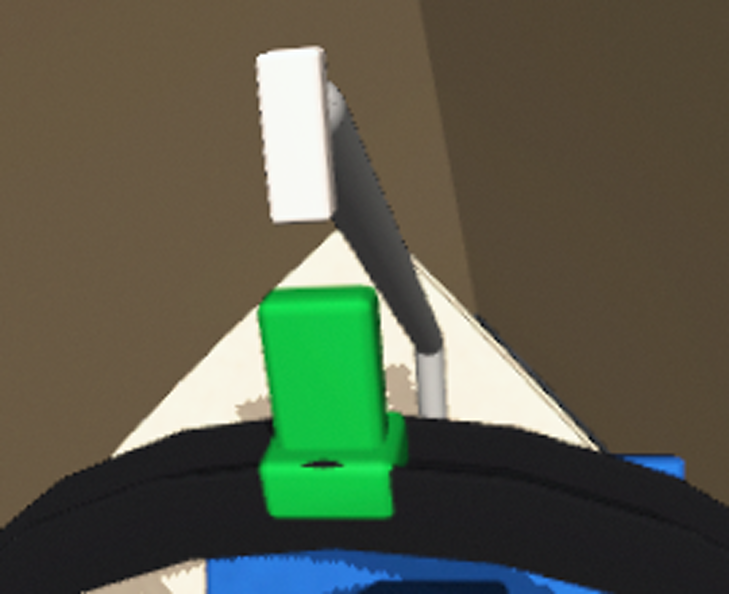

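```bash
python3 -m inch '[[[-0.004,0,0.001],[0,0,0]],[[-0.003,-0.015,0],[0,0,0]],[[0,-0.03,0],[0,0,0]],[[0,-0.04,-0.01],[0,0,0]],[[-0.012,-0.04,-0.02],[0,0,0]],[[-0.006,-0.02,-0.02],[0,0,0]],[[0,0,0],[0,0,0]]]'
python3 - <<'E'
from h import *
import cv2
print(where(),state()['force'].round(1))
im=read_camera('wrist');i=camera_info('wrist')
M=i['camera_from_world'];c=-M[:3,:3].T@M[:3,3];v=R.from_euler('z',-POSE[2]).apply(c-[POSE[0],POSE[1],0])-[0,0,125];print('cam uln',v@U,v@L,v@N)
cv2.imwrite("pics/w15.png",im[:,:,::-1]);cv2.imwrite("pics/w15c.png",cv2.resize(im[20:220,220:440,::-1],None,fx=3,fy=3,interpolation=2))
t=read_camera('top');cv2.imwrite("pics/t15.png",cv2.resize(t[90:270,150:360,::-1],(700,600),interpolation=2))
E
```

```text
time: 13.75
tool_pos: [471.3, 230.5, 281.1]
ee_rot: [-1.267, -0.007, -0.758]
force: [0.1, 0.4, -0.7]
opening: 0.1
{'u': np.float64(17.5), 'l': np.float64(-3.0), 'n_tip': np.float64(145.9), 'depth': np.float64(-153.0)} [ 0.1  0.4 -0.7]
cam uln 180.46218420787775 -0.557510760478107 256.67347481505954
```

View pics/w15c.png

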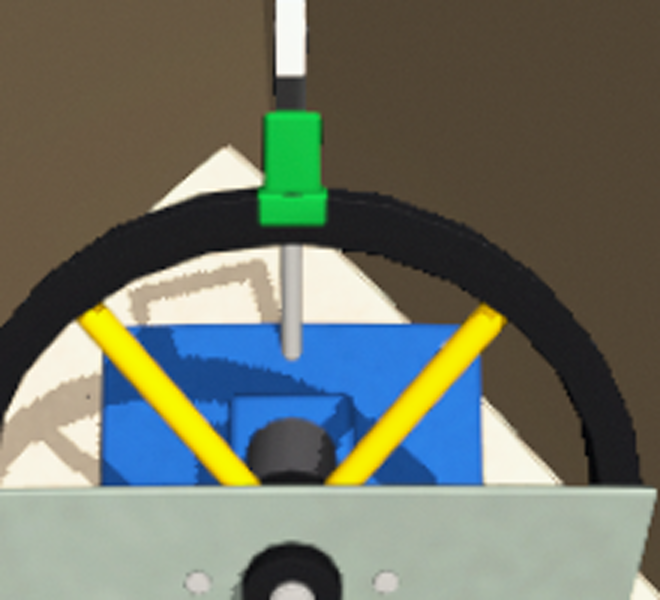

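View pics/t15.png

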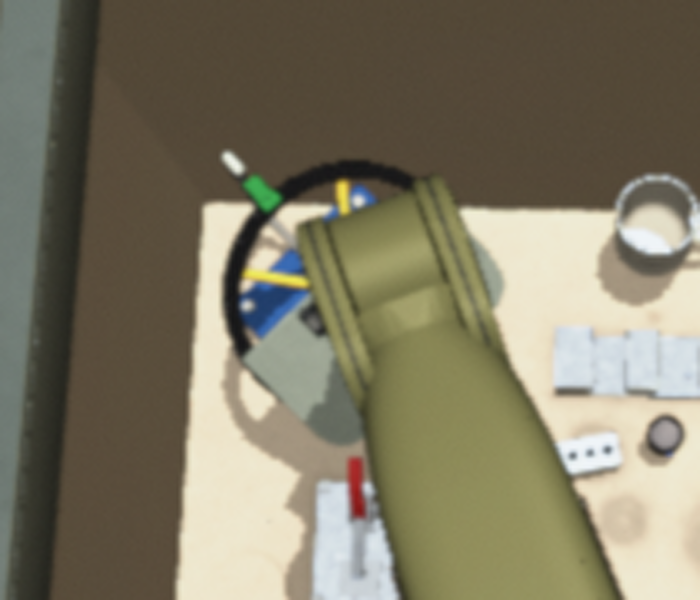

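```bash
python3 - <<'E'
from h import *
import cv2
im=cv2.imread('pics/w15.png').astype(int);b,g,r=im[...,0],im[...,1],im[...,2]
G=(g>r+60)&(g>b+60);W=(np.minimum(np.minimum(r,g),b)>200);W[:, :300]=0;W[:,335:]=0;W[50:]=0
for y in range(56,96,4): xs=np.where(G[y])[0]; print('G',y,xs.min(),xs.max(),xs.mean())
for y in range(0,48,4):
    xs=np.where(W[y])[0]
    if len(xs): print('W',y,xs.min(),xs.max(),xs.mean())
i=camera_info('wrist')
for u,n in[(0,35),(125,5),(142,5),(152,5),(180,5)]: print(u,proj('wrist',w([loc(u,0,n)],POSE),i).round(1), proj('wrist',w([loc(u,1,n)],POSE),i).round(1))
E
```

```text
Traceback (most recent call last):
ValueError: zero-size array to reduction operation minimum which has no identity
```

```bash
python3 - <<'E'
from h import *
import cv2
im=cv2.imread('pics/w15.png').astype(int);b,g,r=im[...,0],im[...,1],im[...,2]
G=(g>r+60)&(g>b+60);W=(np.minimum(np.minimum(r,g),b)>170);W[:, :300]=0;W[:,335:]=0
for y in range(54,96,4):
    xs=np.where(G[y])[0]
    if len(xs): print('G',y,xs.min(),xs.max(),xs.mean())
for y in range(0,48,4):
    xs=np.where(W[y])[0]
    if len(xs): print('W',y,xs.min(),xs.max(),xs.mean())
i=camera_info('wrist')
for u,n in[(0,35),(125,5),(142,5),(152,5),(180,5)]: print(u,proj('wrist',w([loc(u,0,n)],POSE),i).round(1), proj('wrist',w([loc(u,1,n)],POSE),i).round(1))
E
```

```text
G 58 308 326 317.0
G 62 308 326 317.0
G 66 308 326 317.0
G 70 308 326 317.0
G 74 308 326 317.0
G 78 308 326 317.0
G 82 307 327 317.0
G 86 306 328 317.0
G 90 306 328 317.0
G 94 307 327 317.0
W 20 312 321 316.5
W 24 312 321 316.5
W 28 312 321 316.5
W 32 312 321 316.5
W 36 312 321 316.5
W 40 312 321 316.5
W 44 312 320 316.0
0 [[316.8 227.4]] [[315.7 227.4]]
125 [[317.1  82.4]] [[315.9  82.4]]
142 [[317.1  62.1]] [[315.9  62.1]]
152 [[317.2  49.9]] [[315.9  49.9]]
180 [[317.3  15.4]] [[316.   15.4]]
```

```bash
python3 - <<'E'
from bench import *
import cv2,numpy as np
a=cv2.imread('pics/top0.png')[:,:,::-1];b=read_camera('top')
d=cv2.absdiff(np.ascontiguousarray(a),b).max(2)
print('changed px in item area',(d[150:250,345:440]>40).sum(), state()['joint_velocities'].round(3))
close_job()
E
```

```text
changed px in item area 0 [ 0.002  0.027 -0.007  0.     0.003  0.001]
the job is handed in; nothing more can be done
```

The reel is at its threading position: the green clip points straight up the slope, in line with the white pointer, and the job is handed in.

**How it was done:** I pushed three spokes one after another, clockwise, with the shut fingertips through the opening above the cover. The reel went from about 3.14 rad to about 0. The wrist force readings I took stayed around 3 N or less, and the clip was not touched. The whole job took about 14 s of robot time.

**Last checks:**
- **Alignment:** seen from directly above the reel's centre line, the clip centre was at column 317.0 and the pointer centre at 316.5. That is within about 0.5 mm, or a few milliradians.
- **Clearance:** the fingertips are about 146 mm in front of the reel.
- **Bystanders:** the top camera showed no changed pixels in the area right of the nozzle block, where the loupe, weight, vials, tweezers and brush stand. I checked the nozzle block itself only by eye: the arm hid part of it in the last picture I viewed, and the part that showed had not moved.

**Disagreements and one mistake:**
- The top and wrist cameras placed the winder up to 5 mm apart. I used a combined fit and then aligned the clip on the pointer itself.
- An early transit move used shifts from the wrong tool axes, so the tool passed high over the robot's own base. The readings afterwards showed no contact.

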